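Gate the catch tray and tip the fittings pot

ROBOT

A 7-joint arm with a two-finger parallel gripper is mounted at the origin on the work surface. World frame = base frame: x ahead of the robot, y to its left, z up, the work surface at z = 0. Lengths are in m, angles in rad, forces in N, time in s.
With the tool pointing down it reaches from about 0.425 to 0.95 m from the base axis. Payload 4.7 kg.
Tool frame: the origin (TCP) lies between the finger pads; the fingertips stand 25 mm ahead of it and the grasp point (between the pads) lies 6 mm ahead of it; z points along the fingers, y is the line along which they close (so a half turn about z gives the same grasp; the last joint's range is limited). The gripper opens to 85 mm and grips with 20 to 120 N. Pads are 22 mm wide; open, the fingers measure 114 mm over their backs; the gripper's body (76 mm by 85 mm) begins 54 mm behind the grasp point. The pads swing forward as they close: fully open they stand 13 mm farther back than shut.
Start: joints at [1.262, 0.469, -0.049, 1.532, 0.024, 1.141, -0.082], TCP at [0.186, -0.649, 0.256] pointing down, gripper open.
Joint ranges: [-2.59, 2.59], [-0.33, 1.99], [-1.39, 1.29], [0.1, 2.45], [-1.04, 4.18], [0.21, 1.99], [-2.66, 2.66]. Speed limits (rad/s): [2.57, 2.57, 3.14, 3.14, 3.14, 3.14, 3.14].

INTERFACE

Orientations are given as a 3x3 rotation matrix whose columns are the frame's x, y, z axes.
In Python, from rig import * gives the robot as it stands. Calls block until the motion is done:
- movep(position, orientation): joint-space move of the TCP to a pose.
- move_l(position, attitude=None, feed=0.15, until_force=None): straight line of the TCP; attitude=None keeps the orientation; feed is the mean speed in m/s. With until_force (N) it stops when the force on the tool has changed by that much, and returns True; else False.
- move_joints(angles): joint-space move.
- command_gripper(opening, newtons=None): finger opening in m; newtons is the grip in N (None keeps the last); returns when the fingers have stopped.
- sleep(seconds).
- inverse_kinematics(position, orientation): joint angles nearest the present ones, or None.
- sense(): the state.
- camera(name): name is "scene" or "top" or "wrist"; returns (picture, depth): 480x640x3 uint8, red, green, blue; 480x640 float32, m along the optical axis (not along the pixel's ray), 0 where there is no reading.
- camera_params(name): a dict with "K" (3x3 intrinsics, pixels), "position" and "rotation" of the camera in the world; the wrist camera has in their place "tool_from_camera" (4x4, takes a point from camera to tool coordinates, whose origin is the TCP and whose axes are the flange's). Camera axes: x right, y down, z forward; pixel columns grow to the right and rows downward; lengths in m; the calibration is good to about 2 mm. A picture is of the moment at which its call begins: read the wrist's pose just before it. camera_params takes no time and is no camera call.
A pose or a line that the arm cannot do raises Unreachable and nothing moves.
- finish_job(): hands the job in; it is judged then, once.
The state is a dict: "time_s": time; "joint_pos": joint angles; "qd": joint speeds; "joint_efforts": joint torques, N m; "position": TCP position; "tcp_rot": TCP orientation; "wrist_force": force on the tool from outside, world axes, zero at the start; "ft_torque": the same for the moment, N m; "finger_gap": finger opening in m; "gripper_force": force on a finger pad.
Only numpy, scipy, OpenCV 4.12 (cv2) and the standard library are available. Lean on these libraries where they do the work, as an engineer would, in place of code of your own. Each camera call takes 0.05 s, during which the arm holds its last target. There are 200 camera calls.

TASK

Take the orange toothed gate from its grey keeper and set it in the slotted sill on the open side of the blue tray, every tooth in its slot and the gate fully down, and let go of it. Then tip the steel pot over with its lever until all three brass fittings are in the tray, and swing the pot back fully upright. Do not touch the pot itself, and leave everything else on the bench where it stands.

Things in the scene. Friction and masses are not known exactly. Their poses are not given: they have to be found in the camera images.
- tray: blue catch tray fixed to the stand; origin on the table under the pivot, y outwards to the side the pot tips to, z up. Inside: x -51 to 51, y 4 to 138, floor 14 high. Walls 44 high on three sides; the outer side (y = 138) is open but for a white sill 18 high that takes the gate. Stand posts 184 high at x = -66 and 66, y = 0, 36 wide
- sill_mid (a point): middle of the white sill's top face, 18 above the table, at y = 150 of the tray; axes as the tray's. Sill 110 long (x), 24 wide (y), with four slots at x = -36, -12, 12, 36, each 11 (x) by 9 (y), 15 deep, edges chamfered
- gate_mid (a point): centre of the plate of the orange gate, a loose comb-like strip, 50 to 100 g: plate 100 long (x), 8 thick (y), 50 high (z); four teeth under it at x = -36, -12, 12, 36, each 8 (x) by 6 (y), 13 long, ending 38 below this point. Same either way round. Seated, the plate's lower edge rests on the sill, this point 25 above the sill
- keeper: grey fixed keeper, 130 by 44, 24 high; the gate stands on its teeth in its lengthwise trough (10 wide, floor 6 above the table), so that 44 of the plate shows above it. Origin on the table under its centre, x along the trough
- cradle (a joint): angle of cradle, pot and lever: 0 = pot and lever straight up, against a stop; grows as they tip over the tray, stop at 2.2. Starts between 0 and 0.25. Friction holds it where it is left (about 3 N to move at the handle). The fittings slide out for certain only near the far stop
- lever_grip (a point): middle of the black round handle, 16 thick, 56 long, parallel to the pivot line, sticking out towards the robot from the red lever, 75 from the pivot line, with a 22 wide cap. A lamp bar (110 wide, underside 340 above the table) hangs 20 to 42 behind this point: the gripper must lean back to the robot 20 to 35 degrees
- pivot (a point): fixed point on the pivot line, 170 above the table; x along the pivot line, away from the robot, y towards the tray's open side. lever_grip lies at 75 * (0, sin a, cos a) from here in these axes, a being the cradle's angle. The lamp's post stands at x = 177, y = -45 from here, and its arm runs back at y = -45 to the lamp bar; all of it is up to 354 above the table
- pot: steel pot held by the cradle, 86 across its open mouth, 60 across its bottom, 80 high; origin on the pivot line, 24 above its bottom, z towards its mouth
- nut0_mid (a point): middle of a brass fitting (a short stepped plug, 21 wide, 19 high, 35 g), one of three that lie in the pot at the start
- nut1_mid (a point): middle of a brass fitting (a short stepped plug, 21 wide, 19 high, 35 g), one of three that lie in the pot at the start
- nut2_mid (a point): middle of a brass fitting (a short stepped plug, 21 wide, 19 high, 35 g), one of three that lie in the pot at the start
- jug: bystander: steel milk jug, 84 wide, 85 high, with a handle; origin on its underside
- tamper: bystander: steel coffee tamper, 58 wide, 84 high; origin on its underside
- portafilter: bystander: steel filter basket holder, 68 wide, 45 high, with a black handle 160 long; origin on its underside
- driver: bystander: screwdriver lying on the table
- gasket: bystander: black rubber ring, 72 across, 9 high, lying flat; origin on its underside
- descaler: bystander: white bottle with a red cap, 64 wide, 170 high; origin on its underside
- cup: bystander: white mug, 72 wide, 60 high; origin on its underside
Things that resemble listed ones, but are neither listed nor needed, are in the scene too. Leave any green, turquoise or white look-alike of the part that bears gate_mid alone.

How it is judged:
On the way, in this order (a step that is already met when the one before it is completed fails the run):
1. the gate is seated in the sill's slots and let go, the fittings still in the pot (horizontal distance between gate_mid and sill_mid below 0.005 m and z of gate_mid in the frame of tray between 0.038 and 0.0465 m and angle between gate_mid's own z axis and vertical below 0.1 rad and angle between the x axis of gate_mid and the x axis of tray, either way round below 0.08 rad and contact force between the fingers and gate below 0.2 N and value of joint cradle below 0.8 rad), for 0.2 s.
2. the pot is tipped over and all three fittings are in the tray (value of joint cradle above 1.3 rad and x of nut0_mid in the frame of tray between -0.052 and 0.052 m and y of nut0_mid in the frame of tray between 0.002 and 0.148 m and z of nut0_mid in the frame of tray between 0.014 and 0.055 m and x of nut1_mid in the frame of tray between -0.052 and 0.052 m and y of nut1_mid in the frame of tray between 0.002 and 0.148 m and z of nut1_mid in the frame of tray between 0.014 and 0.055 m and x of nut2_mid in the frame of tray between -0.052 and 0.052 m and y of nut2_mid in the frame of tray between 0.002 and 0.148 m and z of nut2_mid in the frame of tray between 0.014 and 0.055 m), for 0.2 s.
At the end, for the whole second after the job is handed in: The gate sits in the sill (middle within 5 mm, turned under 0.08 rad, leaning under 0.1 rad, lower edge within 3.5 mm of the sill's top); all three fittings lie at rest in the tray; the pot is upright again (cradle angle under 0.12 rad) and still (horizontal distance between gate_mid and sill_mid below 0.005 m and z of gate_mid in the frame of tray between 0.038 and 0.0465 m and angle between gate_mid's own z axis and vertical below 0.1 rad and angle between the x axis of gate_mid and the x axis of tray, either way round below 0.08 rad and x of nut0_mid in the frame of tray between -0.052 and 0.052 m and y of nut0_mid in the frame of tray between 0.002 and 0.148 m and z of nut0_mid in the frame of tray between 0.014 and 0.055 m and x of nut1_mid in the frame of tray between -0.052 and 0.052 m and y of nut1_mid in the frame of tray between 0.002 and 0.148 m and z of nut1_mid in the frame of tray between 0.014 and 0.055 m and x of nut2_mid in the frame of tray between -0.052 and 0.052 m and y of nut2_mid in the frame of tray between 0.002 and 0.148 m and z of nut2_mid in the frame of tray between 0.014 and 0.055 m and value of joint cradle below 0.12 rad and velocity of joint cradle between -0.1 and 0.1 rad/s and linear speed of each of nut0, nut1, nut2 below 0.05 m/s); the robot touches nothing.
It fails at once if the robot touches the pot itself (contact force between any of the fingers, the arm and pot above 1 N).
It fails at once if a bystander is moved by more than 3 cm or knocked over (distance of any of jug, tamper, portafilter, driver, gasket, descaler, cup from where it was at the start of the episode above 0.03 m or angle between any of jug, tamper, descaler, cup's own z axis and vertical above 0.5 rad).
It also fails if it takes over 72 s, if anything falls off the work surface, if the arm or the gripper's body presses on something with over 40 N, if the wrist force passes 120 N, or if a joint passes its speed limit or range.

## Working session

There is one attempt and no reset: what is moved stays moved. The work goes in short steps, each a Python script; the robot and the scene stay as the last script left them, time stands still between calls to the robot, and variables do not carry over. Pictures are saved under pics/ and viewed, at most 10 in all, crops included, and the job is handed in when it is done.

```bash
ls; mkdir -p pics
python3 - <<'E'
from rig import *
import cv2,numpy as np
for n in ("top","scene"):
    p,d=camera(n); cv2.imwrite(f"pics/{n}0.png",cv2.cvtColor(p,cv2.COLOR_RGB2BGR)); np.save(f"pics/{n}0.npy",d)
    print(n,camera_params(n))
print(camera_params("wrist")); s=sense(); print(s["time_s"],s["position"],s["tcp_rot"])
E
```

```text
pics
top {'K': array([[455.59824151,   0.        , 321.35468669],
       [  0.        , 455.59824151, 241.2195054 ],
       [  0.        ,   0.        ,   1.        ]]), 'position': array([0.47620164, 0.0614125 , 1.12672014]), 'rotation': array([[ 0.02402427, -0.99576854,  0.08870085],
       [-0.99968003, -0.02463139, -0.00575619],
       [ 0.00791666, -0.08853418, -0.99604168]])}
scene {'K': array([[457.63159395,   0.        , 318.0559475 ],
       [  0.        , 457.63159395, 237.69356904],
       [  0.        ,   0.        ,   1.        ]]), 'position': array([0.98782729, 0.31000221, 0.950059  ]), 'rotation': array([[-0.52836669,  0.7028696 , -0.47623836],
       [ 0.84888902,  0.44706155, -0.28199894],
       [ 0.01469938, -0.55327236, -0.83287071]])}
{'K': array([[428.41354406,   0.        , 317.40455079],
       [  0.        , 428.41354406, 241.38438569],
       [  0.        ,   0.        ,   1.        ]]), 'tool_from_camera': array([[-8.42268886e-04, -9.48995408e-01, -3.15288766e-01,
         8.00660462e-02],
       [ 9.99998687e-01, -1.23575895e-03,  1.04812422e-03,
        -1.84692562e-05],
       [-1.38428599e-03, -3.15287469e-01,  9.48995203e-01,
        -1.17928087e-01],
       [ 0.00000000e+00,  0.00000000e+00,  0.00000000e+00,
         1.00000000e+00]])}
0.1 [ 0.18628619 -0.64829093  0.25536945] [[ 9.61104842e-01  2.76183255e-01 -5.39831005e-04]
 [ 2.76183777e-01 -9.61103383e-01  1.67556332e-03]
 [-5.60708721e-05 -1.75948459e-03 -9.99998451e-01]]
```

View pics/top0.png

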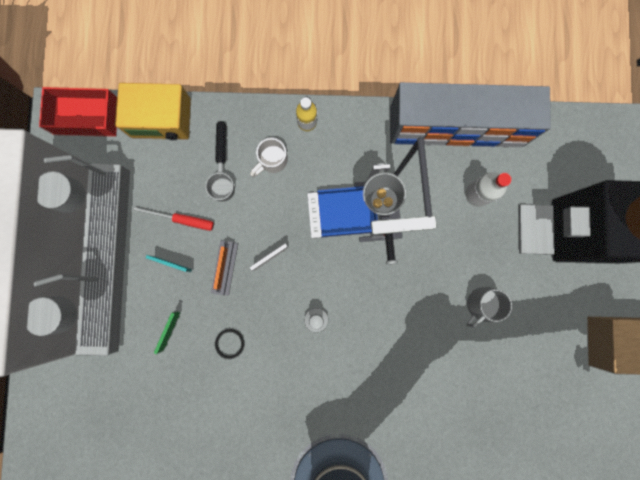

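View pics/scene0.png

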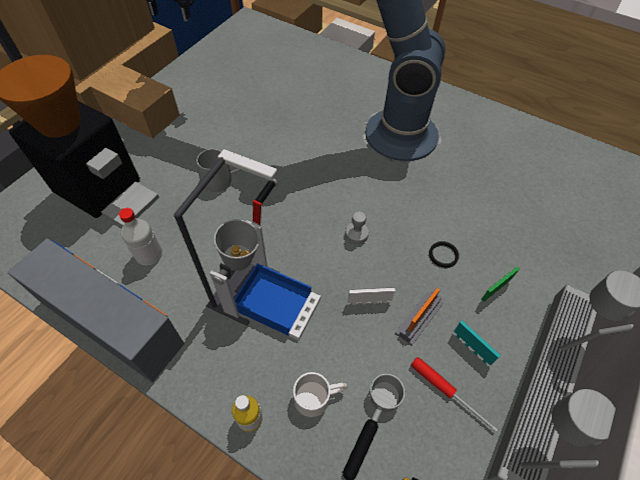

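The top view shows four gate-like strips: orange in the grey keeper (221,266), white (269,256), turquoise (168,263) and green (168,330). Only the orange one in the keeper fits. The sill is at (315,214), the tray at (342,211) and the handle at (390,248). I'll confirm the gate in an enlarged crop and measure by colour and depth.

```bash
cat > h.py <<'E'
from rig import *
import numpy as np, cv2
def cloud(n,d=None,pose=None):
    P=camera_params(n)
    if n=="wrist":
        pos,R=pose; T=P["tool_from_camera"]; Rc=R@T[:3,:3]; t=pos+R@T[:3,3]
    else: Rc,t=P["rotation"],P["position"]
    v,u=np.mgrid[:480,:640]; K=P["K"]
    c=np.stack([(u-K[0,2])/K[0,0]*d,(v-K[1,2])/K[1,1]*d,d],-1)
    return c@Rc.T+t
def hsv(p): return cv2.cvtColor(p,cv2.COLOR_RGB2HSV)
def rect(pts):
    (c,s,a)=cv2.minAreaRect((pts[:,:2]*1000).astype(np.float32)); return np.round(c,1),np.round(s,1),round(a,1)
E
python3 - <<'E'
from h import *
ims={}
for n in ("top","scene"):
    b=cv2.imread(f"pics/{n}0.png"); d=np.load(f"pics/{n}0.npy"); X=cloud(n,d); H=cv2.cvtColor(b,cv2.COLOR_BGR2HSV)
    h,s,v=H[...,0],H[...,1],H[...,2]; ims[n]=b
    ok=d>0
    reg=(abs(X[...,0]-0.42)<.1)&(abs(X[...,1]-0.29)<.09)
    o=ok&reg&(h>4)&(h<20)&(s>140)&(v>60)
    P=X[o]; print(n,"orange",len(P),P.min(0),P.max(0)); T=P[P[:,2]>.062]; print(" top",len(T),rect(T),T.mean(0))
    bl=ok&(h>100)&(h<125)&(s>120)&(X[...,2]>.004)&(X[...,2]<.06)&(abs(X[...,0]-.54)<.1)&(abs(X[...,1]-.02)<.12); P=X[bl]
    print(" blue",len(P),rect(P),rect(P[P[:,2]>.036]),P[:,2].max())
    w=ok&(s<60)&(v>120)&(abs(X[...,2]-.018)<.006)&(abs(X[...,0]-.54)<.09)&(abs(X[...,1]-.08)<.06);P=X[w]
    print(" sill",len(P),rect(P),P.mean(0))
    k=ok&reg&(s<70)&(abs(X[...,2]-.024)<.005);P=X[k];print(" keeper",len(P),rect(P))
    bk=ok&(v<60)&(X[...,2]>.19)&(X[...,2]<.30)&(X[...,0]<.52)&(abs(X[...,1]+.08)<.12);P=X[bk]
    print(" handle",len(P),rect(P),P.min(0),P.max(0),P.mean(0))
    rd=ok&((h<5)|(h>174))&(s>130)&(X[...,2]>.15)&(X[...,2]<.30)&(abs(X[...,1]+.08)<.12);P=X[rd]
    print(" red",len(P),P.min(0),P.max(0),P.mean(0)) if len(P) else 0
    lw=ok&(s<40)&(v>150)&(X[...,2]>.33)&(X[...,2]<.38)&(abs(X[...,1]+.08)<.15);P=X[lw]
    print(" lamp",len(P),rect(P)) if len(P)>3 else 0
t=ims["top"][155:305,195:445]; s=ims["scene"][150:350,170:500]
A=cv2.resize(t,(800,480),interpolation=3)[:300,:]; 
t1=cv2.resize(ims["top"][170:300,205:405],(400,260),interpolation=3); 
cv2.imwrite("pics/crop1.png",np.vstack([np.hstack([cv2.resize(ims["top"][225:305,200:300],(375,300),interpolation=3),cv2.resize(ims["top"][180:270,300:420],(400,300),interpolation=3)]),np.hstack([cv2.resize(ims["scene"][170:320,190:330],(280,300),interpolation=3),cv2.resize(ims["scene"][270:370,335:500],(495,300),interpolation=3)])]))
E
```

```text
top orange 164 [0.45600484 0.28509729 0.03407019] [0.51983107 0.30082288 0.07175121]
 top 105 (array([487.4, 293.6]), array([ 8.8, 63.7]), 82.9) [0.48784712 0.29362019 0.06757486]
 blue 924 (array([618.9,  -8.9]), array([ 52.6, 133.9]), 5.2) (array([599.9, -15.5]), array([ 32.3, 138. ]), 21.4) 0.048860556683216094
 sill 158 (array([608.8,  59.5]), array([45.8, 46.3]), 6.2) [0.6058886  0.0702281  0.01824642]
 keeper 177 (array([479.2, 284.3]), array([ 77.6, 167.9]), 10.8)Traceback (most recent call last):
  File "<stdin>", line 16, in <module>
    return umr_minimum(a, axis, None, out, keepdims, initial, where)
ValueError: zero-size array to reduction operation minimum which has no identity
```

```bash
cat > m.py <<'E'
from h import *
def meas(n,X,H,d):
    h,s,v=H[...,0],H[...,1],H[...,2]; ok=d>0
    def q(name,m):
        P=X[ok&m]
        if len(P)>5: print(n,name,len(P),rect(P),P.min(0).round(3),P.max(0).round(3),P.mean(0).round(4))
    x,y,z=X[...,0],X[...,1],X[...,2]
    g=(abs(x-.485)<.1)&(abs(y-.29)<.05); o=(h>4)&(h<20)&(s>140)&(v>60)
    q("orange",g&o); q("orange top",g&o&(z>.062))
    q("keeper",g&(s<70)&(abs(z-.024)<.006)&(v<200))
    b=(h>100)&(h<125)&(s>120)&(abs(x-.61)<.12)&(abs(y)<.12)
    q("blue",b&(z<.06)); q("blue floor",b&(abs(z-.014)<.006)); q("blue rim",b&(abs(z-.044)<.005))
    q("sill",(s<60)&(v>120)&(abs(z-.018)<.006)&(abs(x-.61)<.075)&(abs(y-.075)<.045))
    a=(abs(x-.52)<.12)&(abs(y+.1)<.12)
    q("handle",a&(v<60)&(z>.19)&(z<.30)&(x<.6)); q("red",a&((h<5)|(h>174))&(s>130)&(z>.12)&(z<.3)); q("lamp",(abs(x-.55)<.15)&(abs(y+.1)<.15)&(s<40)&(v>150)&(z>.33)&(z<.38))
E
python3 - <<'E'
from m import *
ims={}
for n in ("top","scene"):
    b=cv2.imread(f"pics/{n}0.png"); d=np.load(f"pics/{n}0.npy"); ims[n]=b
    meas(n,cloud(n,d),cv2.cvtColor(b,cv2.COLOR_BGR2HSV),d)
z=lambda n,r0,r1,c0,c1,w:cv2.resize(ims[n][r0:r1,c0:c1],(w,300),interpolation=3)
cv2.imwrite("pics/crop1.png",np.vstack([np.hstack([z("top",225,305,200,300,375),z("top",180,270,300,420,400)]),np.hstack([z("scene",170,320,190,330,280),z("scene",270,370,335,500,495)])]))
E
```

```text
top orange 243 (array([503.9, 291.6]), array([ 8.8, 96.9]), 82.7) [0.456 0.282 0.034] [0.552 0.301 0.072] [0.504  0.2903 0.0613]
top orange top 157 (array([503.9, 291.6]), array([ 8.8, 96.9]), 82.9) [0.456 0.282 0.062] [0.552 0.301 0.072] [0.5038 0.2914 0.0675]
top keeper 289 (array([504.6, 291.6]), array([ 27.8, 129.8]), 81.6) [0.439 0.271 0.018] [0.569 0.313 0.03 ] [0.5037 0.2862 0.0239]
top blue 2229 (array([653.7,  -5.3]), array([121. , 133.6]), 6.8) [ 0.587 -0.075 -0.007] [0.716 0.066 0.049] [0.6494 0.001  0.0174]
top blue floor 1927 (array([650.3,  -5.2]), array([ 99.7, 132.5]), 6.7) [ 0.595 -0.073  0.008] [0.704 0.064 0.02 ] [6.483e-01 6.000e-04 1.430e-02]
top blue rim 188 (array([648.7,  -6.1]), array([110.8, 133.4]), 6.7) [ 0.587 -0.075  0.039] [0.707 0.066 0.049] [0.6466 0.004  0.044 ]
top sill 337 (array([636.3,  62.6]), array([101.1,  46.3]), 6.4) [0.585 0.034 0.012] [0.684 0.091 0.024] [0.6333 0.0734 0.0181]
top handle 167 (array([547.6, -75.2]), array([49.2, 13.5]), 4.4) [ 0.523 -0.082  0.247] [ 0.572 -0.067  0.256] [ 0.5484 -0.075   0.2516]
top lamp 823 (array([577.8, 
[... 774 characters left out ...]
0.0047  0.0131]
scene blue rim 363 (array([651.5,  -4.3]), array([117.8, 138.3]), 7.1) [ 0.588 -0.08   0.039] [0.716 0.07  0.047] [ 0.6543 -0.0192  0.0424]
scene sill 402 (array([635.1,  74.8]), array([101.6,  26.1]), 6.1) [0.584 0.058 0.012] [0.685 0.092 0.022] [0.6351 0.075  0.0167]
scene handle 204 (array([549.4, -73.9]), array([65.3, 16.6]), 5.6) [ 0.516 -0.085  0.218] [ 0.581 -0.063  0.254] [ 0.5496 -0.0723  0.2484]
scene red 167 (array([581. , -74.9]), array([ 6.7, 24.8]), 11.5) [ 0.576 -0.087  0.174] [ 0.585 -0.063  0.251] [ 0.5818 -0.0746  0.2189]
scene lamp 545 (array([577.6, -82.5]), array([ 21.8, 109.4]), 6.3) [ 0.562 -0.137  0.349] [ 0.594 -0.028  0.356] [ 0.5785 -0.0804  0.3526]
```

View pics/crop1.png

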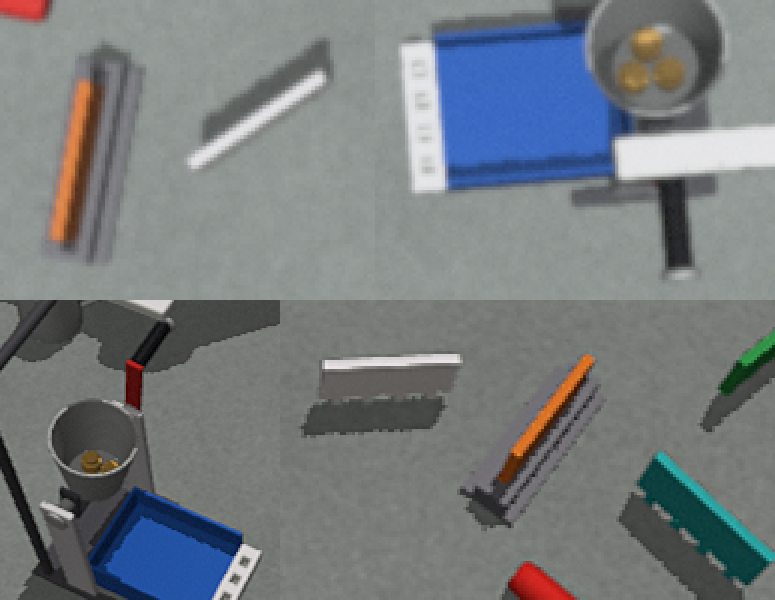

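The crop confirms it: the orange comb stands in the grey keeper, while white, turquoise and green are loose decoys. The sill's four slots show at the left end of the tray, all three fittings are in the pot, and the handle points towards the robot with the lamp bar above it. The measured sizes agree with the given ones (97×9, 130 and 110 mm). Next I'll take close wrist looks at the sill and the gate.

```bash
cat >> h.py <<'E'
from scipy.spatial.transform import Rotation as Ro
def down(yaw): # tool x along yaw, z down
    c,s=np.cos(yaw),np.sin(yaw); return np.array([[c,s,0],[s,-c,0],[0,0,-1.]])
def lean(yaw,t): # tool z leans away from the robot at its tip by t
    return Ro.from_euler('z',yaw).as_matrix()@np.array([[np.cos(t),0,np.sin(t)],[0,-1,0],[np.sin(t),0,-np.cos(t)]])
def look(name):
    s=sense(); p,d=camera("wrist"); pose=(np.array(s["position"]),np.array(s["tcp_rot"]))
    cv2.imwrite(f"pics/{name}.png",cv2.cvtColor(p,cv2.COLOR_RGB2BGR)); X=cloud("wrist",d,pose); np.savez(f"pics/{name}.npz",X=X,d=d); return p,d,X
E
python3 - <<'E'
from h import *
from m import meas
def pol(az,r,z): a=np.radians(az); return np.array([r*np.cos(a),r*np.sin(a),z])
movep(pol(-74,.47,.42),down(-1.0)); movep(pol(-20,.46,.42),down(-.3)); movep(pol(30,.47,.36),down(.1))
movep([.62,.10,.21],down(np.radians(6.4)))
p,d,X=look("sill"); meas("w",X,hsv(p),d)
movep([.505,.293,.22],down(np.radians(-7.2)))
p,d,X=look("gate"); meas("w",X,hsv(p),d)
s=sense(); print(s["time_s"],s["joint_pos"])
E
```

```text
w orange 4888 (array([504. , 312.2]), array([ 49.8, 107.6]), 81.6) [ 0.448  0.281 -0.   ] [0.554 0.338 0.07 ] [0.5106 0.2886 0.0509]
w orange top 1627 (array([506.6, 291.7]), array([ 9.5, 95.8]), 82.4) [0.459 0.281 0.062] [0.554 0.302 0.07 ] [0.5109 0.2904 0.0672]
w keeper 2554 (array([504.9, 291.2]), array([ 27.3, 131.4]), 82.9) [0.439 0.27  0.018] [0.571 0.304 0.026] [0.5173 0.2839 0.0233]
w blue 33689 (array([641.3, -18.4]), array([127.9, 160.9]), 6.5) [ 0.57  -0.099  0.   ] [0.713 0.069 0.047] [ 0.6487 -0.0134  0.0204]
w blue floor 25202 (array([651.8, -17.4]), array([106.8, 160.7]), 6.4) [ 0.59  -0.099  0.009] [0.713 0.068 0.02 ] [ 0.6503 -0.0059  0.0147]
w blue rim 4578 (array([648.6,  -6.5]), array([110.6, 138.7]), 6.4) [ 0.587 -0.081  0.039] [0.711 0.069 0.047] [ 0.6524 -0.0289  0.0437]
w sill 3675 (array([635.1,  73.7]), array([102.1,  24.1]), 6.3) [0.584 0.056 0.013] [0.685 0.091 0.021] [0.6364 0.074  0.0183]
w orange 1810 (array([504. , 292.3]), array([ 7.9, 99.4]), 82.1) [0.455 0.282 0.005] [0.553 0.303 0.071] [0.5083 0.2917 0.067 ]
w orange top 1732 (array([503.9, 292.3]), array([ 7.9, 99.3]), 82.1) [0.455 0.282 0.062] [0.553 0.303 0.071] [0.5063 0.292  0.0682]
w keeper 3678 (array([504.9, 292. ]), array([ 26. , 129.9]), 82.1) [0.439 0.27  0.018] [0.571 0.313 0.027] [0.5119 0.2911 0.0243]
w sill 1697 (array([604.9,  70.7]), array([39.8, 24.6]), 6.4) [0.584 0.057 0.016] [0.623 0.085 0.021] [0.6039 0.071  0.0186]
6.4333 [-0.04606148  0.45329393 -0.73174151  1.76533348  0.3447397   1.05493457
 -2.59975608]
```

Run:
```python
from h import *
b=cv2.imread("pics/sill.png");X=np.load("pics/sill.npz")["X"];H=cv2.cvtColor(b,cv2.COLOR_BGR2HSV)
s,v=H[...,1],H[...,2];x,y,z=X[...,0],X[...,1],X[...,2]
w=(s<60)&(v>120)&(abs(z-.018)<.004)&(abs(x-.635)<.08)&(abs(y-.075)<.045)
P=X[w];print(len(P),rect(P),P.mean(0))
# rectified map of sill-frame, 0.25mm/px, from colour
c=np.array([.635,.0745]);a=np.radians(6.4)
g=np.mgrid[-16:16:.25,-70:70:.25]; yy,xx=g/1000
T=camera_params("wrist")
q=w|((abs(z-.018)<.03)&(abs(x-.635)<.09)&(abs(y-.075)<.04))
L=(X[...,:2]-c)@np.array([[np.cos(a),-np.sin(a)],[np.sin(a),np.cos(a)]])*1000
# slot pixels: depth below sill top within sill outline
sl=(z<.010)&(abs(L[...,0])<52)&(abs(L[...,1])<9)
n,lab,st,cen=cv2.connectedComponentsWithStats(sl.astype(np.uint8))
for i in range(1,n):
    if st[i,4]>15: print(st[i,:],L[lab==i].min(0).round(1),L[lab==i].max(0).round(1),cen[i].round(1))
cv2.imwrite("pics/sillc.png",cv2.resize(b,(800,600),interpolation=3))
```

```text
4182 (array([639.4,  74.2]), array([110.8,  24.1]), 6.4) [0.64288418 0.07467975 0.01831917]
[352 132  13  15 171] [35.2 -5.4] [45.6  2.7] [357.9 139.1]
[352 166  11  14 152] [11.1 -5.4] [20.3  2.2] [357.1 172.5]
[351 199  11  12 132] [-13.1  -5.5] [-4.8  2.5] [356.  204.5]
[350 230  11  11 117] [-37.4  -5.5] [-29.8   2.7] [355.  234.8]
```

View pics/sillc.png

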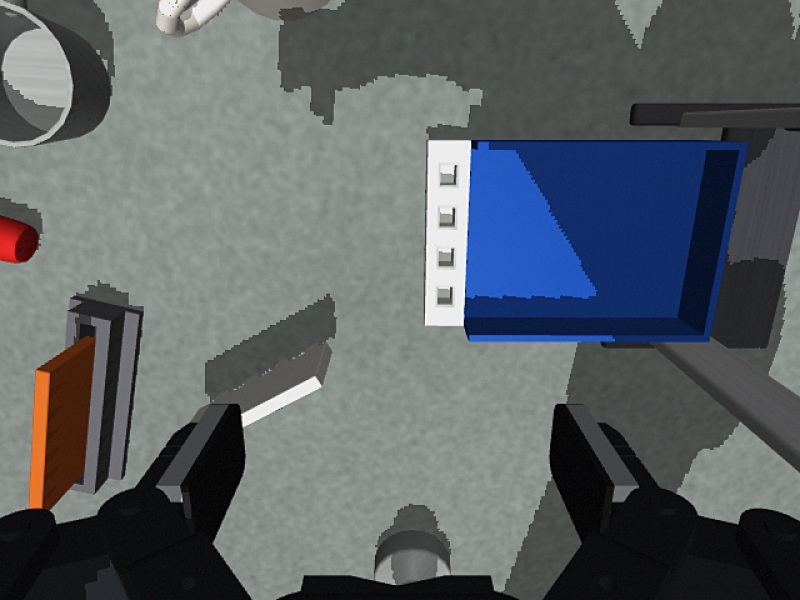

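The wrist picture (800×600) shows the white sill at about (447,233), with four slots in the column x≈446. The tray is to its right, and the gate and keeper are at lower left. The full sill measures 110.8×24.1 mm, centred at (0.6394, 0.0742) and turned 6.4°. The slot positions agree. The last joint is near its limit, so I'll compare IK for both half-turns.

```bash
cat >> h.py <<'E'
YT=np.radians(6.4); RT=Ro.from_euler('z',YT).as_matrix()
SILL=np.array([.6394,.0742,.018]); GATE=np.array([.5039,.2923,.044]); YG=np.radians(-7.9)
E
python3 - <<'E'
from h import *
piv=np.array([.5475,-.086,.170])
fl=np.diag([-1,-1,1.])
for k,F in (("same",np.eye(3)),("flip",fl)):
    J=[inverse_kinematics(GATE+[0,0,.15],down(YG)@F),inverse_kinematics(GATE+[0,0,.016],down(YG)@F),inverse_kinematics(SILL+[0,0,.15],down(YT)@F),inverse_kinematics(SILL+[0,0,.04],down(YT)@F)]
    for a in (0,.15,1.1,2.2):
        for t in (25,32):
            R=lean(YT,np.radians(t))@F; p=piv+RT@(75e-3*np.array([0,np.sin(a),np.cos(a)]))-R[:,2]*.006
            J.append(inverse_kinematics(p,R))
    for j in J: print(k,None if j is None else np.round(j,2))
E
```

```text
same [-0.08  0.47 -0.69  1.8   0.35  1.   -2.62]
same [-0.28  0.6  -0.43  1.9   0.36  0.72 -2.63]
same [ 0.3   0.6  -0.69  1.67  0.43  1.03 -2.  ]
same [ 0.24  0.72 -0.62  1.74  0.53  0.85 -2.08]
same [ 0.73  0.17 -0.66  2.07  0.03  0.5  -1.38]
same [ 0.76  0.14 -0.65  2.15 -0.14  0.34 -1.21]
same [ 0.72  0.17 -0.67  2.08  0.05  0.5  -1.42]
same [ 0.74  0.13 -0.65  2.16 -0.11  0.33 -1.26]
same [ 0.63  0.21 -0.73  2.15  0.3   0.4  -1.76]
same [ 0.66  0.19 -0.73  2.23  0.38  0.22 -1.84]
same [ 0.53  0.35 -0.62  2.23  0.72  0.25 -2.15]
same None
flip [ 0.27  0.8  -1.36  1.78  0.83  1.28  0.13]
flip [ 0.21  0.97 -1.24  1.87  1.04  1.13 -0.01]
flip [ 0.55  0.82 -1.18  1.66  0.8   1.23  0.87]
flip [ 0.55  1.   -1.19  1.72  1.02  1.17  0.73]
flip [ 1.12  0.29 -1.14  2.06  0.37  0.55  1.46]
flip [ 1.15  0.24 -1.1   2.14  0.27  0.36  1.57]
flip [ 1.1   0.28 -1.13  2.07  0.38  0.54  1.43]
flip [ 1.12  0.23 -1.1   2.14  0.29  0.35  1.53]
flip [ 0.96  0.34 -1.15  2.14  0.67  0.49  1.05]
flip [ 0.99  0.3  -1.14  2.22  0.85  0.32  0.88]
flip [ 0.93  0.57 -1.18  2.21  1.23  0.53  0.57]
flip [ 0.83  0.45 -0.98  2.29  1.57  0.31  0.21]
```

Run:
```python
from h import *
command_gripper(.045)
R=down(YG); g=GATE.copy(); g[2]=.056
move_l(g+[0,0,.07],R); move_l(g,feed=.06)
command_gripper(0.0,40); s=sense(); print(s["finger_gap"],s["gripper_force"],s["wrist_force"],s["position"])
move_l(g+[0,0,.09],feed=.08); s=sense(); print(s["finger_gap"],s["gripper_force"])
t=SILL.copy(); t[2]=.056+.035-.001
movep(t+[0,0,.05],down(YT)); move_l(t,feed=.08)
p,d,X=look("held"); s=sense(); print(s["position"],s["time_s"],s["wrist_force"],s["joint_pos"])
cv2.imwrite("pics/heldc.png",cv2.resize(cv2.imread("pics/held.png"),(800,600)))
H=hsv(p);h,sa,v=cv2.split(H);o=(h>4)&(h<20)&(sa>140)&(v>60)&(d>0)
P=(X[o]-s["position"])@np.array(s["tcp_rot"]);print(len(P),(P.min(0)*1e3).round(1),(P.max(0)*1e3).round(1))
T=P[P[:,2]<-.005]; print("top in tool",rect(T),T[:,2].mean())
```

```text
0.007413761039426157 41.26816213130951 [ 0.26011332 -0.62243958  2.13940108] [0.50410217 0.29231619 0.05632947]
0.007734137024920422 40.92332124710083
[0.63984295 0.07433812 0.09045666] 12.525 [ 0.28149099  0.86068911 -0.45074459] [ 0.15754603  0.64436755 -0.48305978  1.73204348  0.37777697  0.85773098
 -1.95235387]
7518 [-31.   -3.8 -50. ] [49.7  4.1 38. ]
top in tool (array([9.4, 0.2]), array([ 7.9, 80.7]), 90.0) -0.011532485926859008
```

View pics/heldc.png

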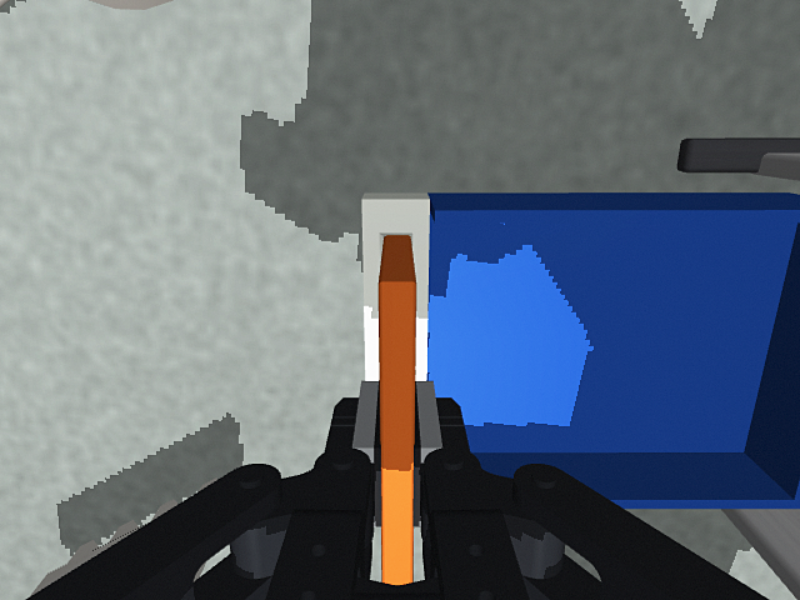

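The gate is held square and centred over the sill. The plate spans x≈380–415 and the sill x≈362–429, with the sill's far end at row 195. I'll check the sill edges in the tool frame, then insert.

Run:
```python
from h import *
b=cv2.imread("pics/held.png");Z=np.load("pics/held.npz");X=Z["X"];H=cv2.cvtColor(b,cv2.COLOR_BGR2HSV);s_=sense()
P=(X-s_["position"])@np.array(s_["tcp_rot"])*1e3
v,u=np.mgrid[:480,:640]
m=(abs(X[...,2]-.018)<.003)&(H[...,1]<60)&(u>280)&(u<350)&(v>150)&(Z["d"]>0)
for lo in (18,28,45,50): 
    q=P[m&(P[...,0]>lo)&(P[...,0]<lo+8)]; print(lo,len(q),q[:,1].min().round(1),q[:,1].max().round(1))
print("far end",np.sort(P[m][:,0])[-5:], "expect tool-x",(55))
o=cv2.inRange(H,(4,140,60),(20,255,255))>0
for lo in (-20,0,20,40):
    q=P[o&(abs(P[...,2]+12)<2)&(abs(P[...,0]-lo)<5)]; print("gate top",lo,q[:,1].min().round(1),q[:,1].max().round(1))
q=P[o&(abs(P[...,2]+12)<2)]; print(np.sort(q[:,0])[-5:])
```

```text
18 358 -12.0 11.8
28 440 -12.2 11.7
45 974 -12.2 11.8
50 673 -12.2 11.7
far end [55.12389735 55.12637499 55.14994608 55.16431467 55.16686916] expect tool-x 55
gate top -20 -3.7 4.1
gate top 0 -3.5 4.0
gate top 20 -3.6 4.1
gate top 40 -3.7 4.1
[49.39189766 49.46654629 49.47434494 49.47691629 49.47714233]
```

Run:
```python
from h import *
s=sense(); R=np.array(s["tcp_rot"]); p=np.array(s["position"])+R@[.0006,-.0004,0]
q=p.copy(); q[2]=.0525
r=move_l(q,down(YT),feed=.025,until_force=8); s=sense(); print(r,s["position"],s["wrist_force"],s["finger_gap"],s["time_s"])
p,d,X=look("ins");
```

```text
True [0.64019135 0.07475041 0.05635108] [-1.0226408  -0.47147195  3.6057223 ] 0.00740309516174233 13.7417
```

Run:
```python
from h import *
s=sense(); q=np.array(s["position"]); q[2]=.0535
r=move_l(q,down(YT),feed=.02,until_force=15); s=sense(); print(r,s["position"],s["wrist_force"])
command_gripper(.03); sleep(.2); s=sense(); print(s["gripper_force"],s["finger_gap"])
q=np.array(s["position"]); q[2]=.17
move_l(q,feed=.12)
p,d,X=look("seat"); print(sense()["time_s"])
H=hsv(p);o=(cv2.inRange(H,(4,140,60),(20,255,255))>0)&(d>0)&(X[...,2]>.06)
P=X[o]; print(rect(P),np.percentile(P[:,2],[5,50,95]))
cv2.imwrite("pics/seatc.png",cv2.resize(cv2.imread("pics/seat.png"),(640,480)))
```

```text
False [0.6401815  0.07476869 0.05623574] [-6.40843993 -1.21301357 17.81030461]
0.0 0.030006776080750114
15.7583
(array([639.8,  74.3]), array([99.9,  7.8]), 6.4) [0.06720756 0.06829763 0.06939089]
```

View pics/seatc.png

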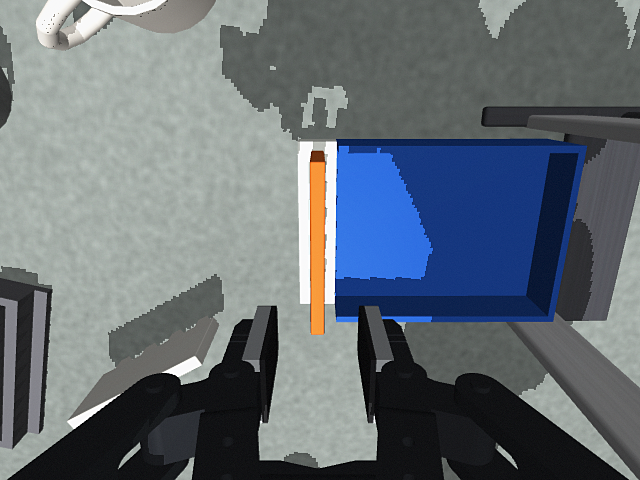

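The gate is seated: the orange bar at (317,245) lies along the middle of the white sill, centred at (0.6398, 0.0743) with its top at 0.068 m as required. Now the lever: I'll flip the tool, lean it back and take a close look.

Run:
```python
from h import *
F=np.diag([-1,-1,1.])
R=lean(YT,np.radians(28))@F
movep([.58,.13,.30],down(YT)); movep([.45,.10,.38],down(YT)); 
movep([.44,.05,.40],down(YT)@F); print(sense()["joint_pos"])
g=np.array([.549,-.0745,.245])
movep(g-R[:,2]*.14,R); s=sense(); print(s["joint_pos"],s["position"],s["time_s"])
p,d,X=look("lev"); H=hsv(p);v=H[...,2]
L=(X-[.5475,-.086,.170])@RT
m=(d>0)&(X[...,2]>.20)&(X[...,2]<.27)&(abs(X[...,0]-.55)<.06)&(abs(X[...,1]+.075)<.06)
red=m&((H[...,0]<6)|(H[...,0]>174))&(H[...,1]>130)
for n,q in (("blk",m&(v<70)),("red",red)):
    P=L[q]*1e3; print(n,len(P),P.min(0).round(1),P.max(0).round(1))
    if n=="blk":
        for x in range(-40,41,10):
            k=P[abs(P[:,0]-x)<4]
            if len(k)>5: print(x,len(k),np.percentile(k[:,1],[2,98]).round(1),np.percentile(k[:,2],98).round(1))
cv2.imwrite("pics/levc.png",cv2.resize(cv2.imread("pics/lev.png"),(640,480)))
```

```text
[ 0.47554875  0.01003868 -0.67715779  1.80277387  0.00627177  1.33121506
  1.47941232]
[ 0.63781548 -0.1155736  -0.43145345  2.05373378 -0.2849633   0.74237513
  2.0454833 ] [ 0.48341151 -0.08200778  0.36870521] 20.4667
blk 1565 [-32.4  -5.7  30.1] [34.1 19.6 84.4]
-30 46 [-1.3 19.6] 84.4
-20 258 [ 1.5 16.8] 83.3
-10 244 [ 1.8 17. ] 83.3
0 222 [ 1.6 16.5] 83.2
10 204 [ 1.9 16.7] 83.3
20 189 [ 1.7 16.8] 83.0
30 113 [-5.7 18. ] 82.9
red 357 [-24.7  -5.7  30.1] [35.5 18.3 83.1]
```

View pics/levc.png

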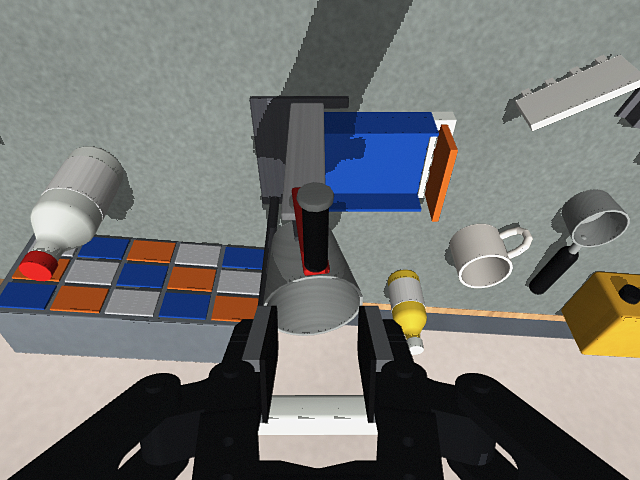

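The handle at (315,230), with its grey cap at (316,196), lies between the open fingers. It spans ±28 mm as expected at 75 mm radius, so the cradle angle is about 0.14. Now I'll grip it and start the swing.

```bash
cat >> h.py <<'E'
PIV=np.array([.5476,-.0871,.170]); RL=lean(YT,np.radians(28))@np.diag([-1,-1,1.])
def hp(a,dx=-.002): return PIV+RT@np.array([dx,.075*np.sin(a),.075*np.cos(a)])-RL[:,2]*.006
def ang():
    s=sense(); e=RT.T@(np.array(s["position"])+RL[:,2]*.006-PIV); return np.arctan2(e[1],e[2]),np.hypot(e[1],e[2])
E
python3 - <<'E'
from h import *
a0=.138
command_gripper(.040)
move_l(hp(a0)-RL[:,2]*.05,RL); print(move_l(hp(a0),feed=.06,until_force=10))
command_gripper(0,30); s=sense(); print(s["finger_gap"],s["gripper_force"],s["wrist_force"],s["joint_pos"])
for a in (.22,.3,.4,.5,.6,.7):
    move_l(hp(a),feed=.06); s=sense(); print(a,np.round(ang(),3),s["wrist_force"].round(1),round(s["finger_gap"],4))
print(s["joint_pos"],s["time_s"])
E
```

```text
False
0.01515155247555193 29.172859489917755 [-1.95442334  0.0758394   3.15686357] [ 0.56421215  0.12699495 -0.47668763  2.1250332  -0.10322681  0.42664537
  1.87116296]
0.22 [0.203 0.075] [-4.6 -2.5  5.3] 0.0151
0.3 [0.28  0.075] [-4.3 -2.7  4.8] 0.0148
0.4 [0.383 0.075] [-2.3 -3.6  5. ] 0.0149
0.5 [0.492 0.075] [-1.6 -4.8  3.3] 0.0146
0.6 [0.6   0.075] [ 2.2 -3.5  1.2] 0.015
0.7 [0.701 0.075] [ 3.5 -2.9 -1.7] 0.0151
[ 0.46159391  0.13310172 -0.46357772  2.16663061 -0.00266634  0.37059267
  1.70091697] 24.3917
```

Run:
```python
from h import *
for a in (.85,1.0,1.15,1.3,1.45,1.6,1.75,1.9,2.0,2.1,2.17):
    try: move_l(hp(a),feed=.06)
    except Exception as e: print(a,repr(e)); break
    s=sense(); print(a,np.round(ang(),3),s["wrist_force"].round(1),s["joint_pos"][[3,5]].round(2))
    if np.linalg.norm(s["wrist_force"])>30: break
sleep(.5)
p,d=camera("scene"); cv2.imwrite("pics/tip.png",cv2.cvtColor(cv2.resize(p[170:370,180:380],(600,600)),cv2.COLOR_RGB2BGR)); print(sense()["time_s"])
```

```text
0.85 [0.854 0.075] [ 2.9 -3.2 -2.5] [2.18 0.35]
1.0 [1.004 0.075] [ 4.5 -3.6 -3.1] [2.19 0.32]
1.15 [1.155 0.075] [ 2.7 -4.2 -3.4] [2.21 0.3 ]
1.3 [1.304 0.075] [ 2.3 -4.7 -0.4] [2.22 0.27]
1.45 [1.456 0.075] [ 4.5 -4.  -3. ] [2.23 0.24]
1.6 [1.603 0.076] [ 3.1 -1.3 -2.3] [2.24 0.21]
1.75 [1.746 0.076] [ 2.   3.2 -1.2] [2.25 0.21]
1.9 [1.893 0.077] [ 1.9  5.5 -3. ] [2.25 0.21]
2.0 [1.986 0.078] [ 2.3  8.2 -4.8] [2.25 0.21]
2.1 [2.076 0.079] [ 4.1 10.1 -6.5] [2.26 0.21]
2.17 [2.136 0.08 ] [ 2.3 11.  -5.2] [2.26 0.21]
28.5167
```

View pics/tip.png

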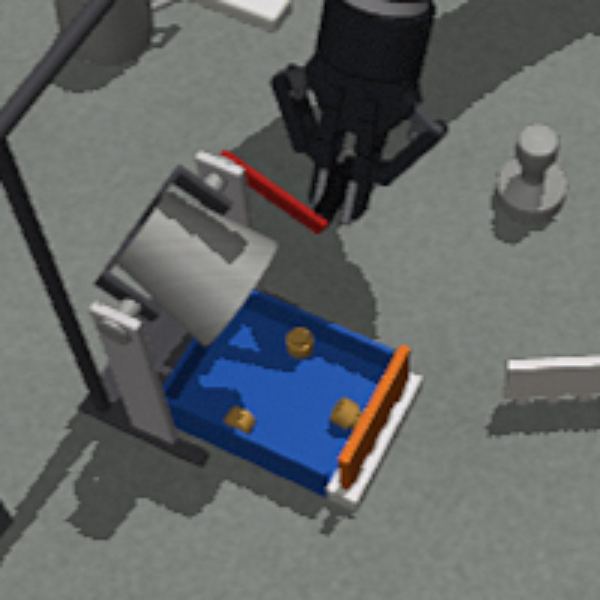

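All three fittings are in the tray, at crop pixels (300,342), (239,418) and (345,411), and the gate still stands. I'll swing back.

Run:
```python
from h import *
for a in (2.1,1.95,1.8,1.65,1.5,1.35,1.2,1.05,.9,.75,.6,.45,.3,.2,.1,.05,0,-.03):
    move_l(hp(a),RL,feed=.06,until_force=None)
    s=sense()
    if a in (1.8,1.05,.45) or a<.15: print(a,np.round(ang(),3),s["wrist_force"].round(1),round(s["finger_gap"],4))
    if np.linalg.norm(s["wrist_force"])>35: print("force"); break
command_gripper(.04); sleep(.2); print(sense()["gripper_force"])
q=np.array(sense()["position"]); move_l(q-RL[:,2]*.10,feed=.1)
movep(np.array([.44,.03,.42]),RL)
p,d=camera("scene"); cv2.imwrite("pics/end.png",cv2.cvtColor(cv2.resize(p[130:430,150:550],(800,600)),cv2.COLOR_RGB2BGR))
X=cloud("scene",d);H=hsv(p);x,y,z=X[...,0],X[...,1],X[...,2]
L=(X-PIV)@RT*1e3
for n,m in (("blk",(H[...,2]<60)&(abs(L[...,0])<22)&(abs(L[...,1])<30)&(abs(L[...,2]-75)<16)),("gatetop",(cv2.inRange(H,(4,140,60),(20,255,255))>0)&(z>.062)&(y<.13)&(y>.03))):
    P=L[m&(d>0)]; print(n,len(P),np.percentile(P,[1,99],axis=0).round(1),rect(X[m&(d>0)]))
print(sense()["time_s"])
```

```text
1.8 [1.794 0.077] [ 3.5  6.2 -1.5] 0.0154
1.05 [1.049 0.075] [3.2 2.2 0.8] 0.0149
0.45 [0.498 0.078] [-7.3  9.3 14.2] 0.0151
0.1 [0.128 0.076] [-7.5  5.5 14.2] 0.0149
0.05 [0.075 0.076] [-3.4  5.1 10.2] 0.0146
0 [0.028 0.076] [-2.6  5.4  8.6] 0.0152
-0.03 [0.005 0.076] [-1.3  6.4  8.1] 0.0148
0.0
blk 140 [[-20.1  -4.4  74.3]
 [ 21.2  10.1  84.4]] (array([547.5, -84.4]), array([42.7, 15.4]), 5.8)
gatetop 177 [[  61.1  147.5 -107.3]
 [ 158.9  156.1  -99.5]] (array([536.2,  67.8]), array([308. ,  11.4]), 4.4)
37.1917
```

View pics/end.png

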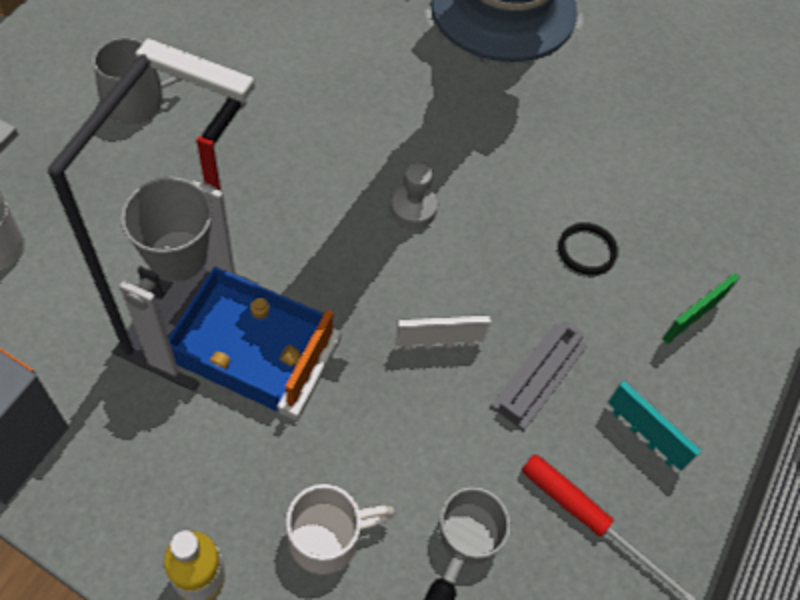

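The pot is upright and empty at (168,225), with the three fittings in the tray and the gate seated. The cradle angle is at most about 0.04, and the arm is clear of everything.

```bash
python3 -c "
from rig import *
print(finish_job())"
```

```text
the job is handed in; nothing more can be done
None
```

I handed the job in at about 37 s of the 72 s allowed, and `finish_job()` gave no verdict: by my last measurements the gate is fully seated and released, all three fittings are in the tray, the pot is back within about 0.04 rad of upright, and the bystanders in the last view look undisturbed.

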